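# Slide the top sharpening stone onto the bench holder

### The job

Slide the blue top sharpening stone sideways off the stack and along onto the rubber-decked holder without ever lifting it, leaving the two stones below as they lie. Push it squarely along the holder against the red sprung pad until the pad has gone about half-way in, never hard enough to bottom it, hold that for a moment, then ease off gently so that the stone is left lying flat with the pad still bearing lightly on it. Leave the mug, tin, ice screw and nut tool alone.

Things in the scene. Friction and masses are not known exactly. Their poses are not given: they have to be found in the camera images.
- top_stone_center (a point): centre (half-way up) of the loose blue sharpening stone on top of the stack: 65 mm (its x) by 130 mm (its y) by 14 mm (z), about 0.35 kg. At first it lies flat, underside 48 mm and top 62 mm above the bench, its y axis roughly along the holder's +y, the way it slides. Its edges are free: it can be pushed at the end away from the holder
- mid_stone_center (a point): centre (half-way up) of the white stone directly under the blue one, same size, loose, 34 to 48 mm above the bench; its ends may stand out up to about 7 mm past those of the blue stone. Must stay put (within 6 mm)
- low_stone_center (a point): centre (half-way up) of the terracotta bottom stone, same size, loose, 20 to 34 mm above the bench, lying on a fixed wooden plinth 76 by 140 by 20 mm. Must stay put (within 6 mm)
- holder: fixed steel stone holder, origin at bench level, z up. Its bed runs along its y axis from y = -115 mm (end next to the stack) to +125 mm; +y is the slide direction. The stack stands off the -y end, in line within a few mm, 6 to 14 mm between plinth and bed. A sprung stop with a red pad (60 mm wide, 14 mm high, face square to y) is clamped across the bed
- stop_pad (a joint): red pad's travel along +y in m: 0 free, bottoms at 0.014 (over 0.012 counts as bottomed; half-way means 0.004 to 0.010). Damped spring, 1.3 N/mm, no preload. The free face lies anywhere from y = +40 to +70 mm of the holder, not measured: find it by feel or sight. Eased off, it pushes the stone back until the rubber holds it, pad still 1 mm or more in
- mug: white ceramic mug, 80 mm across, 85 mm high, loose; origin at the centre of its underside; leave alone
- tin: round aluminium tin with a twist cap, 69 mm across, 38 mm high, loose; origin at the centre of its underside; leave alone
- ice_screw: steel ice screw lying along its x axis, about 180 mm long, tube 18 mm across, hanger end 30 mm high at its -x end, loose; origin at bench level about mid-length; leave alone
- nut_tool: flat orange nut tool lying along its x axis, 160 mm long, 8 mm high, loose; origin at bench level about mid-length; leave alone
- deck_edge (a point): middle of the near (-y) edge of the holder's black rubber deck, on its surface, at y = -110 mm of the holder. The deck is flat, 94 mm wide (x), no side rails, 46 mm above the bench: 2 mm lower than the blue stone's underside in the stack. The rubber drags on the sliding stone with 2 to 5 N
Not all that is in view belongs to the job. Of the things that look like the part that bears top_stone_center, the middle-sized one is meant.

How it is judged:
On the way, in this order (a step that is already met when the one before it is completed fails the run):
1. the blue stone has been slid off the stack and lies flat, wholly on the holder's deck (y of top_stone_center in the frame of holder above -0.043 m and height (world z) of top_stone_center between 0.049 and 0.057 m and angle between top_stone_center's own z axis and vertical below 0.06 rad and x of top_stone_center in the frame of holder between -0.014 and 0.014 m), for 0.05 s.
2. the blue stone is pressed against the sprung pad with the pad 4 to 10 mm in (all of step 1 and value of joint stop_pad between 0.004 and 0.01 m), for 0.3 s.
At the end, for the whole second after the job is handed in: The blue stone lies flat, released and at rest wholly on the holder's deck, within 14 mm of its centre line and 0.12 rad of its direction, the pad bearing on it (0.7 to 10 mm in); the white and terracotta stones are within 6 mm of where they lay (all of step 1 and angle between the y axis of top_stone_center and the y axis of holder, either way round below 0.12 rad and value of joint stop_pad between 0.0007 and 0.01 m and velocity of joint stop_pad between -0.01 and 0.01 m/s and distance of each of mid_stone_center, low_stone_center from where it was at the start of the episode below 0.006 m); the robot touches nothing.
It fails at once if the sprung pad is bottomed (pushed in more than 12 mm) (value of joint stop_pad above 0.012 m).
It fails at once if the blue stone is lifted (centre more than 12 mm above its start height) or tipped more than 0.2 rad (height (world z) of top_stone_center above 0.067 m or angle between top_stone_center's own z axis and vertical above 0.2 rad).
It fails at once if the blue stone is dropped off the stack or holder (height (world z) of top_stone_center below 0.044 m).
It fails at once if a lower stone is shifted by more than 6 mm (distance of any of mid_stone_center, low_stone_center from where it was at the start of the episode above 0.006 m).
It fails at once if the mug, tin, ice screw or nut tool is moved by more than 15 mm (distance of any of mug, tin, ice_screw, nut_tool from where it was at the start of the episode above 0.015 m).
It also fails if it takes over 54 s, if anything falls off the work surface, if the arm or the gripper's body presses on something with over 40 N, if the wrist force passes 120 N, or if a joint passes its speed limit or range.

### The arm

A 6-joint arm with a two-finger parallel gripper is mounted at the origin on the work surface. World frame = base frame: x ahead of the robot, y to its left, z up, the work surface at z = 0. Lengths are in m, angles in rad, forces in N, time in s.
With the tool pointing down it reaches from about 0.3 to 0.775 m from the base axis. Payload 14.6 kg.
Tool frame: the origin (TCP) lies midway between the tips of the shut fingers; the grasp point (between the pads) lies 19 mm behind it (ctrl.grip_depth is the z of the grasp point in the tool frame, in m); z points along the fingers, y is the line along which they close (so a half turn about z gives the same grasp; the last joint's range is limited). The gripper opens to 94 mm and grips with 3 to 60 N. Pads are 16 mm wide; open, the fingers measure 119 mm over their backs; the gripper's body (75 mm by 177 mm) begins 78 mm behind the grasp point.
Start: joints at [-1.352, 0.3, 1.521, -0, 1.321, -0.067], TCP at [0.155, -0.528, 0.205] pointing down, gripper open.
Joint ranges: [-3.03, 3.03], [-0.79, 2.21], [0.23, 2.52], [-1.04, 4.18], [0, 3.07], [-2.55, 2.55]. Speed limits (rad/s): [2.22, 2.22, 2.57, 3.14, 3.14, 3.14].

### API

Orientations are given as [roll, pitch, yaw] about the fixed x, y, z axes, in that order (R = Rz(yaw) Ry(pitch) Rx(roll)).
In Python, from station import ctrl gives the robot as it stands. The module is installed in compiled form; this text tells all that it offers.
- The arm moves only by the tool carry_out, never from a script. Its argument "commands" is a list of rows, each a list of 3 entries, a list of its own where there are three numbers: the closure, from 0 (fully open) to 1 (shut), then the shift along the tool's x, y, z in mm, then the turn, a rotation vector about the tool's x, y, z in rad. In form: [[gripper, [tx, ty, tz], [wx, wy, wz]], ...]. A call has 1 to 10 rows; each row shifts and turns the commanded pose from where the row before left it, along the tool's axes as they then stand; what a row does not reach is not made up. A row lasts 1/8 s, in which the tool goes at most 62.5 mm and 10.7 degrees, less where a joint would pass 70% of its speed; a pose out of reach is approached as far as the arm can. A call with a gripper value outside its range is refused whole. The fingers move at their own pace and stop on an object; "squeeze" is the grip in N (left out, the last holds). Time passes only in rows, so rows that do not move let the fingers close. It gives the time, the measured TCP pose, the force, the opening and the grip force at its end, in the units of the state.
- ctrl.get_obs(): the state, without advancing time (a new reading comes with each control period).
- ctrl.camera(name): name is "scene" or "top" or "wrist"; returns a dict with "img" (480x640x3 uint8, blue, green, red), "camera_matrix" (3x3 intrinsics, pixels), "k1" (the pictures are not rectified: a ray, as slopes to the right and down, at radius r is drawn at 1 + k1 r^2 times it, then the intrinsics apply), "rvec" (rotation vector, rad) and "tvec" (3), from world to camera coordinates, as OpenCV has them. Camera axes: x right, y down, z forward; pixel columns grow to the right and rows downward; lengths in m; the calibration is good to about 2 mm. A picture is of the moment at which its call begins. There is no depth.
- ctrl.hand_in(): hands the job in; it is judged then, once.
Trained networks look in the newest picture that a camera, given by its name, has taken for a name from the list of things; names that differ only in an ending like _2 or _b are one class to them, and where a whole thing is asked for, a point or a joint stands for the part that bears it (a point fixed in the world has none). Each returns a list of dicts, best first, with "score" (0 to 1); they miss things now and then, are a little off and sometimes report something else, mostly with a low value. They report only what shows in the picture. A call takes as long as a camera call. They do not tell look-alikes from the thing itself.
- ctrl.outline_of(thing, camera): "region" (480x640 bool, what is visible of it).
- ctrl.place_of(thing, camera): "at" ([x, y, z] in m, in world coordinates, good to about 4 mm: a listed point, or the origin of a listed thing).
The state is a dict: "time_s": time; "qpos": joint angles; "joint_vel": joint speeds; "tau": joint torques, N m; "ee_pos": TCP position; "eef_rot": TCP orientation; "force": force on the tool from outside, world axes, zero at the start; "moment": the same for the moment, N m; "grip_width": finger opening in m; "grip_force": force on a finger pad.
Only numpy, scipy, OpenCV 4.12 (cv2) and the standard library are available. Lean on these libraries where they do the work, as an engineer would, in place of code of your own. Each camera call takes 0.05 s, during which the arm holds its last target. There are 200 camera calls.

## Working session

There is one attempt and no reset: what is moved stays moved. The work goes in short steps, Python scripts to look and compute and a tool call to move; the robot and the scene stay as the last step left them, time stands still between calls to the robot, and variables do not carry over. Pictures are saved under pics/ and viewed, at most 10 in all, crops included, and the job is handed in when it is done.

Besides the shell and the picture viewer there is one more tool, called after "Request:" by a JSON object that holds its "api" and its "payload", one argument or row to a line. carry_out: Moves the arm, as the interface text tells. Its arguments: {"type":"object","properties":{"commands":{"type":"array","items":{"type":"array"}},"squeeze":{"type":"number"}},"required":["commands"]}

```bash
mkdir -p pics
cat > h.py <<'E'
import numpy as np,cv2
from station import ctrl
def cam(n):
    c=ctrl.camera(n);R=cv2.Rodrigues(np.array(c['rvec'],float))[0];c['R']=R;c['t']=np.array(c['tvec'],float).ravel();c['K']=np.array(c['camera_matrix']);return c
def dist(c): return np.array([c['k1'],0,0,0,0.])
def ray(c,uv):
    p=cv2.undistortPoints(np.array([[uv]],float),c['K'],dist(c))[0,0]
    return -c['R'].T@c['t'], c['R'].T@np.array([p[0],p[1],1])
def onz(c,uv,z):
    o,d=ray(c,uv);return o+d*(z-o[2])/d[2]
def proj(c,P): return cv2.projectPoints(np.array(P,float).reshape(-1,3),np.array(c['rvec'],float),c['t'],c['K'],dist(c))[0][:,0]
E
python3 - <<'E'
from h import *
for n in ['top','scene']:
    c=cam(n);cv2.imwrite(f'pics/{n}0.png',c['img'])
    print(n,(-c['R'].T@c['t']).round(3))
    for t in ['top_stone_center','mid_stone_center','low_stone_center','holder','deck_edge','stop_pad','mug','tin','ice_screw','nut_tool']:
        try: print(t,[(np.round(d['at'],3).tolist(),round(d['score'],2)) for d in ctrl.place_of(t,n)])
        except Exception as e: print(t,e)
o=ctrl.get_obs();print({k:np.round(v,3).tolist() for k,v in o.items()})
E
```

```text
top [0.421 0.037 0.835]
top_stone_center [([0.535, -0.043, 0.053], 0.9), ([0.549, -0.203, 0.006], 0.84), ([0.321, -0.23, 0.008], 0.68)]
mid_stone_center []
low_stone_center []
holder []
deck_edge [([0.558, 0.048, 0.047], 0.66)]
stop_pad it knows: deck_edge, holder, ice_screw, low_stone_center, mid_stone_center, mug, nut_tool, tin, top_stone_center
mug [([0.689, 0.026, 0.001], 0.8)]
tin [([0.447, 0.189, -0.0], 0.69)]
ice_screw [([0.747, 0.249, 0.001], 0.7)]
nut_tool [([0.431, 0.009, 0.0], 0.8)]
scene [ 1.089 -0.348  0.562]
top_stone_center [([0.328, -0.232, 0.008], 0.86), ([0.547, -0.203, 0.007], 0.85), ([0.545, -0.043, 0.056], 0.72)]
mid_stone_center [([0.543, -0.033, 0.04], 0.66)]
low_stone_center [([0.537, -0.033, 0.029], 0.81)]
holder [([0.579, 0.155, 0.0], 0.76), ([0.545, -0.04, 0.058], 0.68)]
deck_edge [([0.559, 0.048, 0.049], 0.97), ([0.448, 0.189, 0.001], 0.54)]
stop_pad it knows: deck_edge, holder, ice_screw, low_stone_center, mid_stone_center, mug, nut_tool, tin, top_stone_center
mug []
tin [([0.448, 0.186, 0.0], 0.89)]
ice_screw [([0.744, 0.25, 0.001], 0.87)]
nut_tool [([0.435, 0.009, 0.002], 0.6)]
{'time_s': 1.0, 'qpos': [-1.352, 0.3, 1.521, 0.0, 1.321, -0.067], 'joint_vel': [-0.001, 0.0, -0.0, -0.002, 0.001, 0.0], 'tau': [-0.003, -53.167, -35.292, 0.071, 0.021, -0.0], 'ee_pos': [0.155, -0.528, 0.205], 'eef_rot': [3.142, -0.0, 0.286], 'force': [0.047, -0.099, -0.311], 'moment': [0.005, 0.024, -0.009], 'grip_force': 0.0, 'grip_width': 0.094}
```

View pics/top0.png

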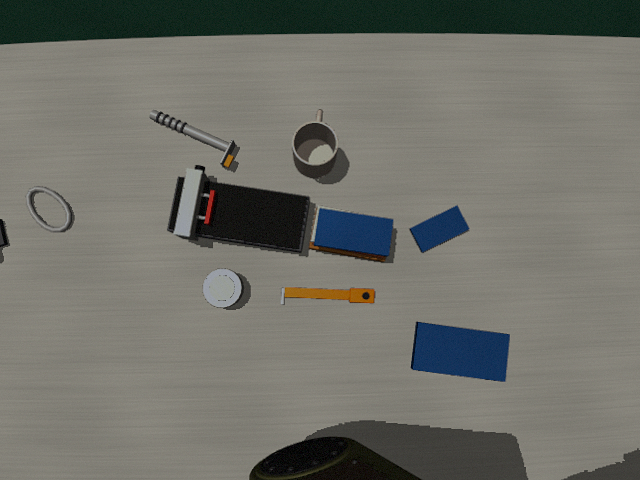

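View pics/scene0.png

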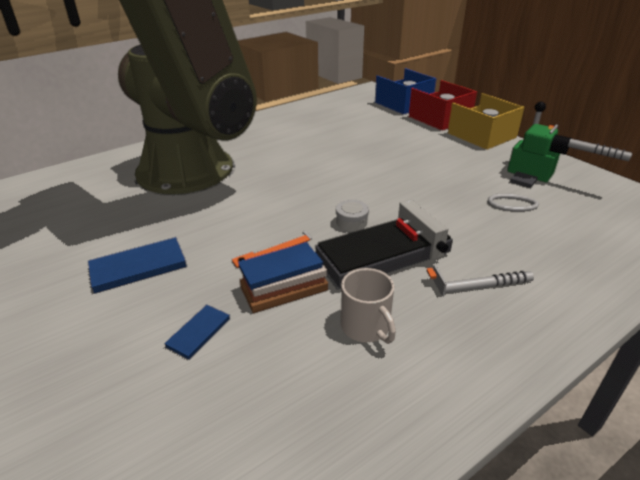

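Run:
```python
from h import *
c=cam('top');im=c['img'];h=cv2.cvtColor(im,cv2.COLOR_BGR2HSV)
def face(mask,z,nm):
    n,l,s,_=cv2.connectedComponentsWithStats(mask.astype(np.uint8))
    i=1+np.argmax(s[1:,4]);cn=max(cv2.findContours((l==i).astype(np.uint8),0,1)[0],key=cv2.contourArea)[:,0]
    P=np.array([onz(c,p,z)[:2] for p in cn]);r=cv2.minAreaRect((P*1000).astype(np.float32))
    print(nm,np.round(r[0],1),np.round(r[1],1),round(r[2],2));print(np.round(cv2.boxPoints(r)).tolist())
roi=np.zeros(im.shape[:2],bool);roi[195:265,305:402]=1
face(roi&(h[...,0]>100)&(h[...,0]<125)&(h[...,1]>150)&(h[...,2]>60),.062,'blue')
roi[:]=0;roi[160:265,160:318]=1
face(roi&((h[...,0]<8)|(h[...,0]>172))&(h[...,1]>150)&(h[...,2]>90),.053,'pad')
face(roi&(h[...,2]<45),.046,'deck')
big=cv2.resize(im[150:270,160:410],None,fx=3.2,fy=3.2,interpolation=cv2.INTER_CUBIC);cv2.imwrite('pics/crop.png',cv2.convertScaleAbs(big,alpha=1.6,beta=20))
```

```text
blue [536.4 -39.3] [128.7  63.6] 80.05
[[494.0, -97.0], [557.0, -108.0], [579.0, 19.0], [516.0, 30.0]]
pad [588.2 210.1] [ 7.4 60. ] 79.7
[[558.0, 212.0], [617.0, 201.0], [618.0, 208.0], [559.0, 219.0]]
deck [579.1 145.5] [214.3 132.6] 77.96
[[492.0, 54.0], [622.0, 27.0], [666.0, 236.0], [537.0, 264.0]]
```

View pics/crop.png

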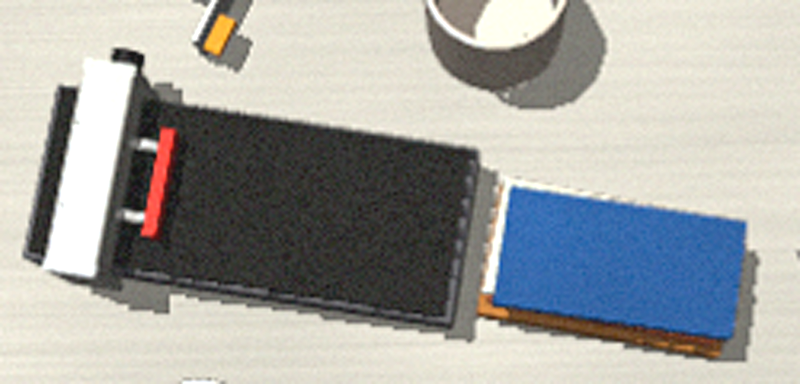

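The blue middle-sized stone lies at about (0.536, -0.039), turned about 10° from world y. The holder is in line with it and the pad face is near holder y = 51 mm. I'll push from behind with the fingers part open, giving two contact points.

Request:
{"api": "carry_out", "payload": {
  "commands": [
    [0.6,[46.6,-28.5,0],[0,0,0]],
    [0.6,[46.6,-28.5,0],[0,0,0]],
    [0.6,[46.6,-28.5,0],[0,0,0]],
    [0.6,[46.6,-28.5,0],[0,0,0]],
    [0.6,[46.6,-28.5,0],[0,0,0]],
    [0.6,[46.6,-28.5,0],[0,0,0]],
    [0.6,[46.6,-28.5,0],[0,0,0]],
    [0.6,[46.6,-28.5,0],[0,0,0]],
    [0.6,[46.6,-28.5,0],[0,0,0]],
    [0.6,[46.6,-28.5,0],[0,0,0]]
  ]
}}

```text
time_s: 2.3
ee_pos: [0.5229, -0.1213, 0.2056]
eef_rot: [3.141, -0.0, 0.286]
force: [-0.6, -0.9, 0.8]
grip_width: 0.0375
grip_force: 0.0
```

Request:
{"api": "carry_out", "payload": {
  "commands": [
    [0.6,[0,0,0],[0,0,-0.184]],
    [0.6,[0,0,0],[0,0,-0.184]],
    [0.6,[0,0,0],[0,0,-0.184]],
    [0.6,[0,0,0],[0,0,-0.184]],
    [0.6,[0,0,0],[0,0,-0.184]],
    [0.6,[0,0,0],[0,0,-0.184]],
    [0.6,[0,0,0],[0,0,0]],
    [0.6,[0,0,0],[0,0,0]]
  ]
}}

```text
time_s: 3.3
ee_pos: [0.5218, -0.1229, 0.2054]
eef_rot: [-3.142, 0.0, 1.386]
force: [-0.2, -0.1, -0.1]
grip_width: 0.0379
grip_force: 0.0
```

Run:
```python
from h import *
c=cam('wrist');cv2.imwrite('pics/w1.png',c['img'])
print((-c['R'].T@c['t']).round(3))
for t in ['top_stone_center','mid_stone_center','deck_edge','holder']: print(t,[(np.round(d['at'],3).tolist(),round(d['score'],2)) for d in ctrl.place_of(t,'wrist')])
```

```text
[ 0.536 -0.047  0.385]
top_stone_center [([0.54, -0.04, 0.052], 0.9), ([0.328, -0.232, 0.009], 0.89), ([0.552, -0.206, 0.005], 0.7)]
mid_stone_center []
deck_edge []
holder []
```

View pics/w1.png

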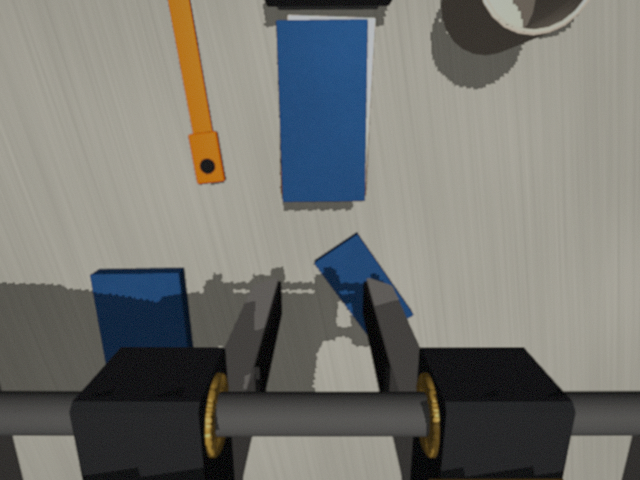

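The wrist view shows the blue stone at (277–367, 20–202), with the white stone showing only at its front and right. The end to push is clear.

Run:
```python
from h import *
c=cam('wrist')
P=[onz(c,p,.062)[:2]*1000 for p in [(277,20),(367,20),(365,201),(283,202)]];P=np.array(P)
print(P.round(1),P.mean(0).round(1)); f=(P[0]+P[1])/2;r=(P[2]+P[3])/2;print((f-r).round(1),np.degrees(np.arctan2(*(f-r))))
t=cam('top')
# deck side edges in top (crop coords/3.2+offset)
for a,b in [((205,107),(475,150)),((150,275),(440,318)),((475,150),(445,325))]:
    A,B=[onz(t,(160+q[0]/3.2,150+q[1]/3.2),.046)[:2]*1000 for q in (a,b)];print(A.round(),B.round(),np.degrees(np.arctan2(*(A-B))).round(1))
```

```text
[[ 517.2   27.6]
 [ 579.4   16. ]
 [ 558.  -111.1]
 [ 494.6 -100.2]] [537.3 -41.9]
[ 22.  127.4] 9.7957385579277
[631. 185.] [603.  37.] 10.6
[538. 215.] [510.  58.] 9.8
[603.  37.] [506.  55.] 100.8
```

Request:
{"api": "carry_out", "payload": {
  "commands": [
    [0.6,[0,0.5,40],[0,0,0]],
    [0.6,[0,0,40],[0,0,0]],
    [0.6,[0,0,40],[0,0,0]],
    [0.6,[0,0,20],[0,0,0]],
    [0.6,[0,0,11],[0,0,0]],
    [0.6,[0,0,0],[0,0,0]],
    [0.6,[0,0,0],[0,0,0]]
  ]
}}

```text
time_s: 4.53
ee_pos: [0.5228, -0.1231, 0.0554]
eef_rot: [3.14, 0.0, 1.39]
force: [0.6, 0.5, 0.9]
grip_width: 0.0379
grip_force: 0.0
```

Request:
{"api": "carry_out", "payload": {
  "commands": [
    [0.6,[3,0,0],[0,0,0]],
    [0.6,[3,0,0],[0,0,0]],
    [0.6,[3,0,0],[0,0,0]],
    [0.6,[3,0,0],[0,0,0]],
    [0.6,[3,0,0],[0,0,0]],
    [0.6,[3,0,0],[0,0,0]],
    [0.6,[3,0,0],[0,0,0]],
    [0.6,[3,0,0],[0,0,0]]
  ]
}}

```text
time_s: 5.52
ee_pos: [0.5268, -0.0993, 0.0546]
eef_rot: [3.141, 0.0, 1.39]
force: [-0.8, -4.0, 4.5]
grip_width: 0.0374
grip_force: 2.3
```

```bash
cat >> h.py <<'E'
def stone(z):
    c=cam('top');h=cv2.cvtColor(c['img'],cv2.COLOR_BGR2HSV)
    m=((h[...,0]>100)&(h[...,0]<125)&(h[...,1]>150)&(h[...,2]>45));m[:,402:]=0;m[:170]=0;m[270:]=0
    n,l,s,_=cv2.connectedComponentsWithStats(m.astype(np.uint8));i=1+np.argmax(s[1:,4])
    cn=max(cv2.findContours((l==i).astype(np.uint8),0,1)[0],key=cv2.contourArea)[:,0]
    P=np.array([onz(c,p,z)[:2] for p in cn])*1000
    u=np.array([.179,.984]);e=np.array([.984,-.179]);d=P-np.array([557.5,47]);q=np.c_[d@e,d@u-110]
    r=cv2.minAreaRect(q.astype(np.float32));print('holder frame',np.round(r,1) if 0 else r, 'min/max',q.min(0).round(1),q.max(0).round(1));return c
E
python3 -c "
from h import *
c=stone(.062);cv2.imwrite('pics/p1.png',c['img']);w=cam('wrist');cv2.imwrite('pics/w2.png',w['img']);o=ctrl.get_obs();print(o['ee_pos'],o['force'])"
```

```text
holder frame ((-5.166337966918945, -173.18936157226562), (107.48937225341797, 64.26920318603516), 89.88673400878906) min/max [ -37.3 -226.9] [  27.  -119.4]
[ 0.52673191 -0.09899781  0.05446387] [-0.40508715 -1.45576748  0.84904915]
```

Request:
{"api": "carry_out", "payload": {
  "commands": [
    [0.6,[5,0.2,0],[0,0,0]],
    [0.6,[5,0.2,0],[0,0,0]],
    [0.6,[5,0.2,0],[0,0,0]],
    [0.6,[5,0.2,0],[0,0,0]],
    [0.6,[5,0.2,0],[0,0,0]],
    [0.6,[5,0.2,0],[0,0,0]],
    [0.6,[5,0.2,0],[0,0,0]],
    [0.6,[5,0.2,0],[0,0,0]],
    [0.6,[5,0.2,0],[0,0,0]],
    [0.6,[5,0.2,0],[0,0,0]]
  ]
}}

```text
time_s: 6.88
ee_pos: [0.5376, -0.0502, 0.0544]
eef_rot: [-3.142, 0.0, 1.39]
force: [-1.5, -3.7, 2.6]
grip_width: 0.0375
grip_force: 2.1
```

```bash
python3 -c "
from h import *
c=stone(.062);w=cam('scene');cv2.imwrite('pics/s2.png',cv2.resize(w['img'][180:340,200:480],None,fx=2.8,fy=2.8))"
```

```text
holder frame ((-2.3985042572021484, -113.65333557128906), (91.36542510986328, 65.97293090820312), 89.77637481689453) min/max [ -35.4 -159.2] [ 30.7 -68. ]
```

View pics/s2.png

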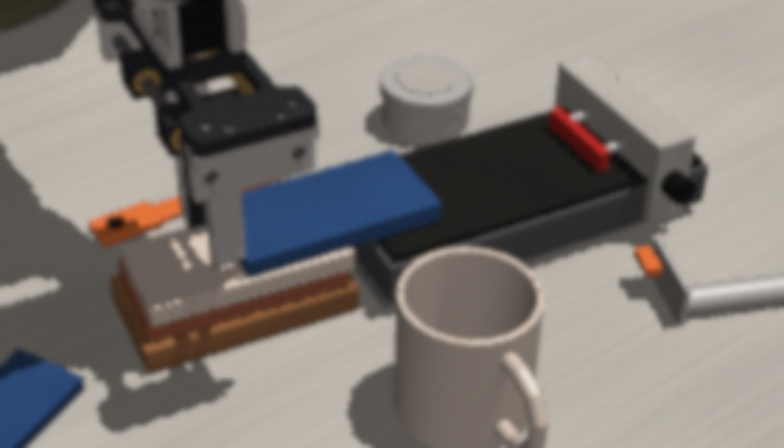

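The scene view shows the blue stone flat and square, bridging onto the deck, with the white and terracotta stones unmoved. I'll carry on.

Request:
{"api": "carry_out", "payload": {
  "commands": [
    [0.6,[6,0.15,0],[0,0,0]],
    [0.6,[6,0.15,0],[0,0,0]],
    [0.6,[6,0.15,0],[0,0,0]],
    [0.6,[6,0.15,0],[0,0,0]],
    [0.6,[6,0.15,0],[0,0,0]],
    [0.6,[6,0.15,0],[0,0,0]],
    [0.6,[6,0.15,0],[0,0,0]],
    [0.6,[6,0.15,0],[0,0,0]],
    [0.6,[6,0.15,0],[0,0,0]],
    [0.6,[6,0.15,0],[0,0,0]]
  ]
}}

```text
time_s: 8.22
ee_pos: [0.5498, 0.0087, 0.0543]
eef_rot: [-3.141, -0.0, 1.39]
force: [-0.9, -1.6, -0.9]
grip_width: 0.0379
grip_force: 0.8
```

Request:
{"api": "carry_out", "payload": {
  "commands": [
    [0.6,[5,0,0],[0,0,0]],
    [0.6,[5,0,0],[0,0,0]],
    [0.6,[5,0,0],[0,0,0]],
    [0.6,[5,0,0],[0,0,0]],
    [0.6,[5,0,0],[0,0,0]],
    [0.6,[4,0,0],[0,0,0]],
    [0.6,[0,0,0],[0,0,0]],
    [0.6,[0,0,0],[0,0,0]]
  ]
}}

```text
time_s: 9.22
ee_pos: [0.5551, 0.0369, 0.0545]
eef_rot: [3.141, -0.0, 1.39]
force: [0.5, 1.0, 0.4]
grip_width: 0.0376
grip_force: 0.0
```

```bash
python3 -c "
from h import *
c=stone(.060);o=ctrl.get_obs();print(o['ee_pos'],o['force'],o['time_s']);w=cam('scene');cv2.imwrite('pics/p3.png',np.vstack([cv2.resize(c['img'][155:260,160:400],(640,280)),cv2.resize(w['img'][200:310,220:480],(640,270))]))"
```

```text
holder frame ((-0.4926605224609375, -1.3816242218017578), (43.87455368041992, 66.08415985107422), 89.95735168457031) min/max [-33.5 -23.3] [32.5 20.6]
[0.55514512 0.03684303 0.05451674] [ 0.07784211 -0.06063631  0.05059613] 9.275
```

View pics/p3.png

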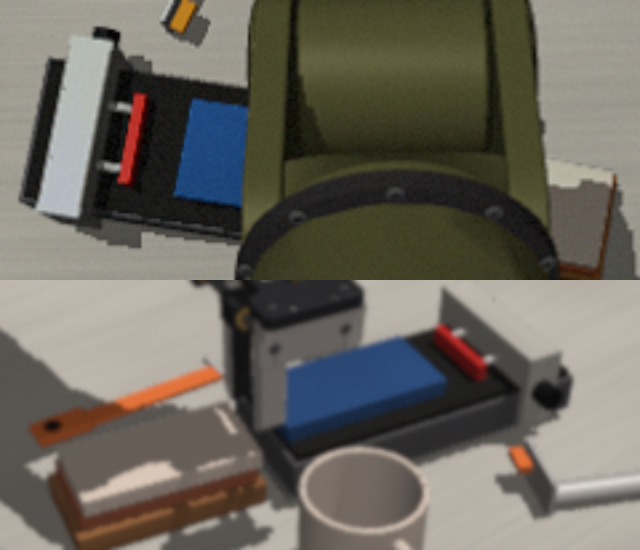

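Request:
{"api": "carry_out", "payload": {
  "commands": [
    [0.6,[4,0,0],[0,0,0]],
    [0.6,[4,0,0],[0,0,0]],
    [0.6,[4,0,0],[0,0,0]],
    [0.6,[4,0,0],[0,0,0]],
    [0.6,[3,0,0],[0,0,0]],
    [0.6,[2,0,0],[0,0,0]],
    [0.6,[1,0,0],[0,0,0]],
    [0.6,[1,0,0],[0,0,0]],
    [0.6,[1,0,0],[0,0,0]]
  ]
}}

```text
time_s: 10.45
ee_pos: [0.5594, 0.0604, 0.0545]
eef_rot: [3.142, -0.0, 1.39]
force: [0.1, -4.1, 0.8]
grip_width: 0.0378
grip_force: 1.9
```

```bash
cat >> h.py <<'E'
def pad(c):
    h=cv2.cvtColor(c['img'],cv2.COLOR_BGR2HSV);m=((h[...,0]<8)|(h[...,0]>172))&(h[...,1]>150)&(h[...,2]>90);m[:,:160]=0;m[:,260:]=0;m[:160]=0;m[265:]=0
    P=np.array([onz(c,(x,y),.060)[:2] for y,x in np.argwhere(m)])*1000;d=(P-np.array([557.5,47]))@np.array([.179,.984])-110
    print('pad n,mean,p2,p98',len(d),d.mean().round(2),np.percentile(d,[2,98]).round(1))
E
python3 -c "
from h import *
c=stone(.060);pad(c);o=ctrl.get_obs();print(o['ee_pos'],o['force'],o['time_s']);cv2.imwrite('pics/p4.png',c['img'])"
```

```text
holder frame ((-0.8682765960693359, 32.54070281982422), (66.67489624023438, 28.22580909729004), 6.362499237060547) min/max [-33.4  14.9] [32.5 44. ]
pad n,mean,p2,p98 154 54.17 [50.5 58. ]
[0.55943546 0.06046209 0.05446456] [-0.29007202 -3.67778075  1.90495482] 10.5
```

Request:
{"api": "carry_out", "payload": {
  "commands": [
    [0.6,[1,0,0],[0,0,0]],
    [0.6,[1,0,0],[0,0,0]],
    [0.6,[1,0,0],[0,0,0]],
    [0.6,[1,0,0],[0,0,0]]
  ]
}}

```text
time_s: 11.0
ee_pos: [0.5601, 0.0644, 0.0544]
eef_rot: [-3.142, 0.0, 1.39]
force: [-0.8, -2.6, 0.7]
grip_width: 0.0375
grip_force: 1.9
```

Request:
{"api": "carry_out", "payload": {
  "commands": [
    [0.6,[1,0,0],[0,0,0]],
    [0.6,[1,0,0],[0,0,0]]
  ]
}}

```text
time_s: 11.25
ee_pos: [0.5605, 0.0663, 0.0545]
eef_rot: [3.142, 0.0, 1.39]
force: [-1.0, -5.3, 2.4]
grip_width: 0.0372
grip_force: 2.5
```

Request:
{"api": "carry_out", "payload": {
  "commands": [
    [0.6,[1,0,0],[0,0,0]],
    [0.6,[1,0,0],[0,0,0]]
  ]
}}

```text
time_s: 11.5
ee_pos: [0.5608, 0.0679, 0.0544]
eef_rot: [-3.142, 0.001, 1.39]
force: [-1.4, -8.2, 0.6]
grip_width: 0.0375
grip_force: 3.7
```

```bash
python3 -c "
from h import *
c=stone(.060);pad(c);o=ctrl.get_obs();print(o['ee_pos'],o['force'],o['time_s']);cv2.imwrite('pics/p5.png',c['img'])"
```

```text
holder frame ((-0.7422752380371094, 42.45646667480469), (66.80953216552734, 22.88992691040039), 7.026071548461914) min/max [-33.5  27. ] [32.7 51.3]
pad n,mean,p2,p98 152 56.09 [52.4 59.8]
[0.56086959 0.06799423 0.05444802] [ 0.15894725 -6.48265247  1.14465106] 11.55
```

Request:
{"api": "carry_out", "payload": {
  "commands": [
    [0.6,[0.8,0,0],[0,0,0]],
    [0.6,[0.8,0,0],[0,0,0]],
    [0.6,[0.8,0,0],[0,0,0]],
    [0.6,[0.8,0,0],[0,0,0]],
    [0.6,[0.8,0,0],[0,0,0]],
    [0.6,[0.8,0,0],[0,0,0]],
    [0.6,[0,0,0],[0,0,0]],
    [0.6,[0,0,0],[0,0,0]]
  ]
}}

```text
time_s: 12.55
ee_pos: [0.5617, 0.0719, 0.0544]
eef_rot: [-3.142, 0.002, 1.39]
force: [-0.7, -12.1, 1.6]
grip_width: 0.0378
grip_force: 5.9
```

```bash
python3 -c "
from h import *
for i in range(3): c=stone(.060);pad(c);o=ctrl.get_obs();print(o['ee_pos'],o['force'],o['time_s'])
cv2.imwrite('pics/p6.png',c['img'])"
```

```text
holder frame ((-1.476663589477539, 48.40959167480469), (66.75979614257812, 20.94485855102539), 7.205811500549316) min/max [-33.4  33.8] [32.7 55.2]
pad n,mean,p2,p98 153 59.93 [56.3 63.6]
[0.56169824 0.07193334 0.05447089] [ -1.33448101 -12.02847121   2.33923858] 12.6
holder frame ((-1.476663589477539, 48.40959167480469), (66.75979614257812, 20.94485855102539), 7.205811500549316) min/max [-33.4  33.8] [32.7 55.2]
pad n,mean,p2,p98 154 60.01 [56.3 63.8]
[0.56165918 0.07190494 0.05443664] [ -1.3591795  -11.47672354   2.21832907] 12.65
holder frame ((-1.4447879791259766, 48.337257385253906), (66.75405883789062, 20.95596694946289), 7.066267013549805) min/max [-33.4  33.8] [32.7 55.2]
pad n,mean,p2,p98 153 59.98 [56.3 63.8]
[0.5616709  0.07193777 0.05446326] [ -1.45184428 -11.06835668   2.90348771] 12.7
```

Request:
{"api": "carry_out", "payload": {
  "commands": [
    [0.6,[0.3,0,0],[0,0,0]],
    [0.6,[0,0,0],[0,0,0]],
    [0.6,[0,0,0],[0,0,0]],
    [0.6,[0,0,0],[0,0,0]],
    [0.6,[0,0,0],[0,0,0]],
    [0.6,[0,0,0],[0,0,0]]
  ]
}}

```text
time_s: 13.45
ee_pos: [0.5617, 0.0721, 0.0545]
eef_rot: [3.142, 0.002, 1.39]
force: [-1.1, -12.8, 1.7]
grip_width: 0.0378
grip_force: 6.3
```

Request:
{"api": "carry_out", "payload": {
  "commands": [
    [0.6,[-0.4,0,0],[0,0,0]],
    [0.6,[-0.4,0,0],[0,0,0]],
    [0.6,[-0.4,0,0],[0,0,0]],
    [0.6,[-0.4,0,0],[0,0,0]],
    [0.6,[-0.4,0,0],[0,0,0]],
    [0.6,[-0.4,0,0],[0,0,0]],
    [0.6,[-0.4,0,0],[0,0,0]],
    [0.6,[-0.4,0,0],[0,0,0]],
    [0.6,[-0.4,0,0],[0,0,0]],
    [0.6,[-0.4,0,0],[0,0,0]]
  ]
}}

```text
time_s: 14.7
ee_pos: [0.561, 0.0694, 0.0544]
eef_rot: [-3.141, -0.0, 1.39]
force: [-0.3, -1.1, 0.3]
grip_width: 0.0373
grip_force: 0.4
```

Request:
{"api": "carry_out", "payload": {
  "commands": [
    [0.6,[-0.4,0,0],[0,0,0]],
    [0.6,[-0.4,0,0],[0,0,0]],
    [0.6,[-0.4,0,0],[0,0,0]],
    [0.6,[-0.4,0,0],[0,0,0]],
    [0.6,[-0.4,0,0],[0,0,0]],
    [0.6,[-0.4,0,0],[0,0,0]],
    [0.6,[-0.4,0,0],[0,0,0]],
    [0.6,[-0.4,0,0],[0,0,0]],
    [0.6,[-0.4,0,0],[0,0,0]],
    [0.6,[-0.4,0,0],[0,0,0]]
  ]
}}

```text
time_s: 15.95
ee_pos: [0.5603, 0.0653, 0.0544]
eef_rot: [-3.142, -0.0, 1.39]
force: [0.0, -0.2, -0.4]
grip_width: 0.0377
grip_force: 0.0
```

```bash
python3 -c "
from h import *
c=stone(.060);pad(c);o=ctrl.get_obs();print(o['ee_pos'],o['force'],o['time_s'])"
```

```text
holder frame ((-0.3160247802734375, 37.63684844970703), (66.20729064941406, 28.44158363342285), 0.13434197008609772) min/max [-33.4  23.3] [32.8 51.8]
pad n,mean,p2,p98 151 56.45 [52.8 60.2]
[0.56030752 0.06529887 0.05445044] [-0.59358306  0.01331135 -0.07131481] 16.0
```

Request:
{"api": "carry_out", "payload": {
  "commands": [
    [0.6,[-4,0,0],[0,0,0]],
    [0.6,[-6,0,0],[0,0,0]],
    [0.6,[-6,0,-5],[0,0,0]],
    [0.6,[0,0,-30],[0,0,0]],
    [0.6,[0,0,-40],[0,0,0]],
    [0.6,[0,0,-40],[0,0,0]],
    [0.6,[-40,0,-20],[0,0,0]],
    [0.6,[-50,0,0],[0,0,0]],
    [0.6,[-50,0,0],[0,0,0]],
    [0.6,[-50,0,0],[0,0,0]]
  ]
}}

```text
time_s: 17.25
ee_pos: [0.5226, -0.1391, 0.19]
eef_rot: [3.141, 0.0, 1.39]
force: [1.2, -0.7, 0.2]
grip_width: 0.0377
grip_force: 0.0
```

```bash
python3 -c "
from h import *
c=stone(.060);pad(c);o=ctrl.get_obs();print(o['ee_pos'],o['force'],o['time_s']);w=cam('scene');cv2.imwrite('pics/p7.png',np.vstack([cv2.resize(c['img'][155:260,160:400],(640,280)),cv2.resize(w['img'][200:310,220:480],(640,270))]))"
```

```text
holder frame ((-0.3211250305175781, -13.086830139160156), (129.74395751953125, 66.24057006835938), 89.99810791015625) min/max [-33.4 -78. ] [32.8 51.8]
pad n,mean,p2,p98 150 56.43 [52.8 60.1]
[ 0.52165472 -0.14366101  0.18990721] [-0.85900386 -4.15700286 -0.87785966] 17.3
```

View pics/p7.png

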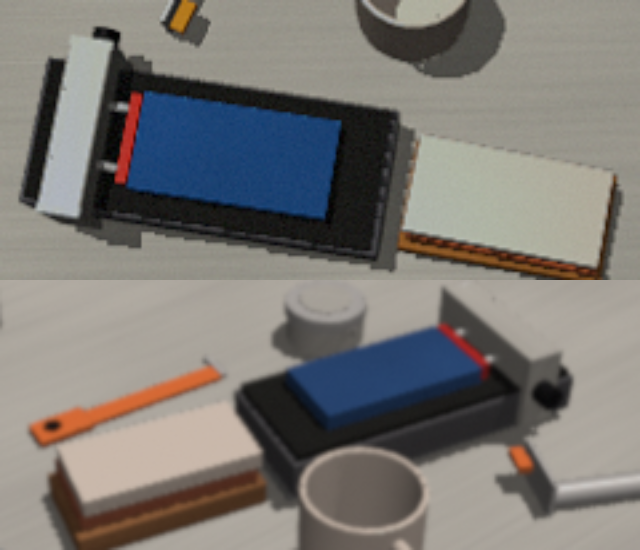

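The blue stone lies flat, centred and square on the deck, with the pad about 2.3 mm in and bearing on it. The lower stones look undisturbed and the arm is clear.

```bash
python3 -c "
from station import ctrl
print(ctrl.hand_in())"
```

```text
the job is handed in; nothing more can be done
None
```

I handed the job in at about 17 s of the 54 s allowed (no verdict was returned): the blue stone lies flat and square on the deck, pressed about 6 mm into the pad and eased off to about 2.3 mm by camera, with the lower stones and other items seen in the pictures undisturbed.

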